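Open the squeeze-and-turn spares pot

ROBOT

A 6-joint arm with a two-finger parallel gripper is mounted at the origin on the work surface. World frame = base frame: x ahead of the robot, y to its left, z up, the work surface at z = 0. Lengths are in m, angles in rad, forces in N, time in s.
With the tool pointing down it reaches from about 0.4 to 0.825 m from the base axis. Payload 7 kg.
Tool frame: the origin (TCP) lies on the centre line of the jaws, within the pads' length; the fingertips stand 25 mm ahead of it and the grasp point (between the pads) lies 6 mm ahead of it; z points along the fingers, y is the line along which they close (so a half turn about z gives the same grasp; the last joint's range is limited). The gripper opens to 88 mm and grips with 3 to 60 N. Pads are 19 mm wide; open, the fingers measure 130 mm over their backs; the gripper's body (78 mm by 193 mm) begins 47 mm behind the grasp point.
Start: joints at [-0.975, 0.359, 0.012, 0, -1.224, -0.288], TCP at [0.204, -0.643, 0.229] pointing down, gripper open.
Joint ranges: [-3.07, 3.07], [-1.43, 2.12], [-1.02, 1.25], [-3.03, 1.67], [-3.05, -0], [-3.03, 3.03]. Speed limits (rad/s): [2.39, 2.39, 3.01, 3.14, 3.14, 3.14].

INTERFACE

Orientations are given as [roll, pitch, yaw] about the fixed x, y, z axes, in that order (R = Rz(yaw) Ry(pitch) Rx(roll)).
In Python, from station import readout, vision, arm gives the robot as it stands. The module is installed in compiled form; this text tells all that it offers.
- The arm moves only by the tool carry_out, never from a script. Its argument "commands" is a list of rows, each an object with "dp": the shift along the tool's x, y, z in m, a list of three; "rotation": the turn, a rotation vector about the tool's x, y, z in degrees, a list of three. In form: [{"dp": [dx, dy, dz], "rotation": [wx, wy, wz]}, ...]. A call has 1 to 8 rows; each row shifts and turns the commanded pose from where the row before left it, along the tool's axes as they then stand; what a row does not reach is not made up. A row lasts 1/8 s, in which the tool goes at most 62.5 mm and 10.7 degrees, less where a joint would pass 70% of its speed; a pose out of reach is approached as far as the arm can. A call with a gripper value outside its range is refused whole. "grip" is the finger opening in m, from 0 to 0.0876, set as the call begins (left out, the last holds). The fingers move at their own pace and stop on an object; "force" is the grip in N (left out, the last holds). Time passes only in rows, so rows that do not move let the fingers close. It gives the time, the measured TCP pose, the force, the opening and the grip force at its end, in the units of the state.
- readout.get_state(): the state, without advancing time (a new reading comes with each control period).
- vision.grab_frame(name): name is "scene" or "top" or "wrist"; returns (picture, depth): 400x640x3 uint8, red, green, blue; 400x640 float32, m along the optical axis (not along the pixel's ray), 0 where there is no reading.
- vision.calibration(name): a dict with "fovy" (degrees; the focal length in pixels is half the picture's height over the tangent of half this angle, whatever the lens; pixels are square), "cx", "cy" (the principal point, pixels), "origin" and "attitude" of the camera in the world; the wrist camera has in their place "mount" (4x4, takes a point from camera to tool coordinates, whose origin is the TCP and whose axes are the flange's). Camera axes: x right, y down, z forward; pixel columns grow to the right and rows downward; lengths in m; the calibration is good to about 2 mm. A picture is of the moment at which its call begins: read the wrist's pose just before it. calibration takes no time and is no camera call.
- arm.job_done(): hands the job in; it is judged then, once.
Trained networks look in the newest picture that a camera, given by its name, has taken for a name from the list of things; names that differ only in an ending like _2 or _b are one class to them, and where a whole thing is asked for, a point or a joint stands for the part that bears it (a point fixed in the world has none). Each returns a list of dicts, best first, with "score" (0 to 1); they miss things now and then, are a little off and sometimes report something else, mostly with a low value. They report only what shows in the picture. A call takes as long as a camera call.
- vision.trace(label, camera): "pixels" (400x640 bool, what is visible of it) and "position" ([row, column] in pixels, amid what is visible of it).
The state is a dict: "t": time; "q": joint angles; "qd": joint speeds; "joint_efforts": joint torques, N m; "eef_pos": TCP position; "ee_rot": TCP orientation; "force": force on the tool from outside, world axes, zero at the start; "moment": the same for the moment, N m; "width": finger opening in m; "gripper_force": force on a finger pad.
Only numpy, scipy, OpenCV 4.12 (cv2) and the standard library are available. Lean on these libraries where they do the work, as an engineer would, in place of code of your own. Each camera call takes 0.05 s, during which the arm holds its last target. There are 200 camera calls.

TASK

Open the white spares pot: pinch the two upright tabs of its lid together, keep them squeezed while turning the lid anticlockwise (seen from above) until you feel its stop, then lift it straight off. Never force the lid: ease off as soon as the stop is felt and do not wrench it sideways or prise it up. Stand the lid right way up in the shallow cardboard tray, without dropping it, let go, and leave the other things on the bench alone.

Things in the scene. Friction and masses are not known exactly. Their poses are not given: they have to be found in the camera images.
- pot: White round plastic pot, 70 mm across, on a square plywood board (110 x 110 x 10 mm) screwed down; it cannot move. Origin: underside centre of the board, z up. Flat shoulder 70 mm above the origin, carrying four lock posts 8 mm high, 27 to 31 mm from the axis, one either side of each lid tab.
- bayonet: The bayonet round the pot's neck, under the lid. Origin: centre of the pot's shoulder, where the lid's underside sits; axes as the pot's. Neck 32 mm across, 16 mm high; claws 40 mm across hold the lid down after 2 mm of lift, except in the last 0.12 rad before the stop. 1.5 mm sideways play. The lid must rise 25 mm to be clear. The stop gives springily, 4 N m/rad, and breaks at 25 N (0.4 N m).
- lid: Grey plastic lid, about 0.08 kg: cap 49 mm across, 22 mm high, with two sprung upright tabs at its +y and -y. Origin: centre of its underside, z up; starts seated on the pot, yaw as the pot's within 0.03 rad. Once squeezed it turns freely anticlockwise to a stop 0.55 to 1.5 rad from the start, different each time, unseen. Thin plastic.
- lid_grip (a point): Where to grip, between the tabs, 32 mm above the lid's underside. Tabs: flat plates 22 mm wide (lid's x), 2.5 mm thick, 10 to 44 mm above the underside; outer faces 60 mm apart free, 50 mm fully squeezed. Grip across the lid's y, finger tips 10 mm or more above the underside (clear of the posts). The lid unlocks when both tabs are in by 4 mm or more.
- tab_left (a joint): Inward travel of the lid's +y tab, 0 (free) to 0.005 m (fully squeezed); spring, 4 N to start and 10 N at the end.
- tab_right (a joint): Inward travel of the lid's -y tab, 0 (free) to 0.005 m (fully squeezed); same spring.
- tray: Shallow open cardboard tray that stays where it is, 190 mm (its x) x 170 mm (its y), walls 22 mm high and 4 mm thick, floor 4 mm thick. Origin: underside centre, z up.
- jar: Bystander: closed jar with a black screw cap, 60 mm across, 85 mm high, no tabs. Origin: underside centre.
- carton: Bystander: closed brown carton, 75 x 110 x 50 mm. Origin: underside centre.
- car: Bystander: blue model car on a black plinth 45 x 110 mm, 40 mm high in all. Origin: underside centre.

How it is judged:
By the outcome, as a careful person would: the job done as asked, in the order asked, and still so for the second after the job is handed in, with the robot touching nothing.
It also fails if it takes over 67 s, if anything falls off the work surface, if the arm or the gripper's body presses on something with over 40 N, if the wrist force passes 120 N, or if a joint passes its speed limit or range.

## Working session

There is one attempt and no reset: what is moved stays moved. The work goes in short steps, Python scripts to look and compute and a tool call to move; the robot and the scene stay as the last step left them, time stands still between calls to the robot, and variables do not carry over. Pictures are saved under pics/ and viewed, at most 10 in all, crops included, and the job is handed in when it is done.

Besides the shell and the picture viewer there is one more tool, called by a JSON object that holds its "method" and its "body". carry_out: Moves the arm, as the interface text tells. Its arguments: {"type":"object","properties":{"commands":{"type":"array"},"grip":{"type":"number"},"force":{"type":"number"}},"required":["commands"]}

```bash
mkdir -p pics; cat > h.py <<'E'
import numpy as np, cv2
from scipy.spatial.transform import Rotation as R
from station import readout, vision, arm
def pose():
    s=readout.get_state(); T=np.eye(4); T[:3,:3]=R.from_euler('xyz',s['ee_rot']).as_matrix(); T[:3,3]=s['eef_pos']; return T
def look(n):
    T=pose(); p,d=vision.grab_frame(n); c=vision.calibration(n)
    f=200/np.tan(np.radians(c['fovy'])/2)
    if 'mount' in c: C=T@np.array(c['mount'])
    else:
        C=np.eye(4); a=np.array(c['attitude']); C[:3,:3]=a if a.shape==(3,3) else R.from_euler('xyz',a).as_matrix(); C[:3,3]=c['origin']
    v,u=np.mgrid[:400,:640]
    X=np.stack([(u-c['cx'])/f*d,(v-c['cy'])/f*d,d],-1)@C[:3,:3].T+C[:3,3]
    X[d<=0]=np.nan
    return p,d,X,C,f,c
def save(n,p): cv2.imwrite('pics/'+n+'.png',p[:,:,::-1])
E
python3 - <<'E'
from h import *
np.set_printoptions(precision=4,suppress=True)
print(readout.get_state())
ims=[]
for n in('scene','top'):
    p,d,X,C,f,c=look(n); print(n,c); ims.append(p)
    for l in('pot','lid','tray','jar','carton','car'):
        for r in vision.trace(l,n)[:2]:
            P=X[r['pixels']]; P=P[~np.isnan(P[:,0])]
            print(l,round(r['score'],2),np.round(r['position']),len(P),np.median(P,0) if len(P) else '',np.percentile(P,[2,98],axis=0) if len(P) else '')
print(vision.calibration('wrist'))
save('a',cv2.resize(np.vstack(ims),(480,600)))
E
```

```text
{'t': 0.0, 'q': array([-0.9749,  0.3594,  0.0111, -0.0003, -1.2241, -0.2881]), 'qd': array([-0.0018, -0.0005,  0.0005, -0.0007, -0.0007, -0.    ]), 'joint_efforts': array([  0.0015, -58.2712,  29.3055,   6.9972,   0.0068,  -0.0001]), 'eef_pos': array([ 0.2043, -0.6428,  0.2277]), 'ee_rot': array([ 3.1399, -0.0001, -2.8339]), 'force': array([-0.3088, -0.1913, -0.2856]), 'moment': array([-0.0295, -0.0407,  0.0129]), 'gripper_force': 0.0, 'width': 0.0872532577001755}
scene {'fovy': 53.32879420298628, 'cx': 321.72123176248573, 'cy': 198.23210392791685, 'origin': array([ 1.0915, -0.6701,  0.9446]), 'attitude': array([-2.3862, -0.0173,  0.6328])}
pot 0.68 [242. 268.] 1127 [ 0.5687 -0.2004  0.0092] [[ 0.4946 -0.233  -0.0025]
 [ 0.6013 -0.1229  0.0718]]
lid 0.74 [223. 264.] 373 [ 0.5487 -0.1767  0.0893] [[ 0.468  -0.2075 -0.0029]
 [ 0.5693 -0.0847  0.1116]]
tray 0.71 [176. 331.] 2275 [0.5435 0.1479 0.0027] [[ 0.4488  0.0591 -0.0024]
 [ 0.6401  0.2341  0.0205]]
jar 0.66 [143. 394.] 400 [0.648  0.394  0.0535] [[0.6188 0.3824 0.0023]
 [0.6694 0.4312 0.0855]]
carton 0.7 [279. 186.] 1561 [ 0.502 
[... 858 characters left out ...]
371 0.231  0.0234]]
tray 0.62 [239. 400.] 346 [ 0.5458 -0.1789  0.0925] [[ 0.5243 -0.2049  0.0707]
 [ 0.5668 -0.1483  0.1137]]
jar 0.57 [207. 164.] 673 [0.6368 0.4013 0.0822] [[0.6119 0.3838 0.0024]
 [0.6647 0.4387 0.0884]]
carton 0.8 [261. 485.] 1427 [ 0.4863 -0.4027  0.0503] [[ 0.4501 -0.4591  0.0162]
 [ 0.5209 -0.3539  0.054 ]]
car 0.84 [150. 299.] 658 [0.7872 0.0612 0.0265] [[0.7704 0.0092 0.0008]
 [0.8146 0.1126 0.0423]]
{'fovy': 67.51897559855135, 'cx': 317.19399009056576, 'cy': 202.91211613013454, 'mount': array([[-0.0005, -0.9621, -0.2725,  0.0727],
       [ 1.    , -0.0004, -0.0002,  0.0005],
       [ 0.0001, -0.2725,  0.9621, -0.1572],
       [ 0.    ,  0.    ,  0.    ,  1.    ]])}
```

View pics/a.png

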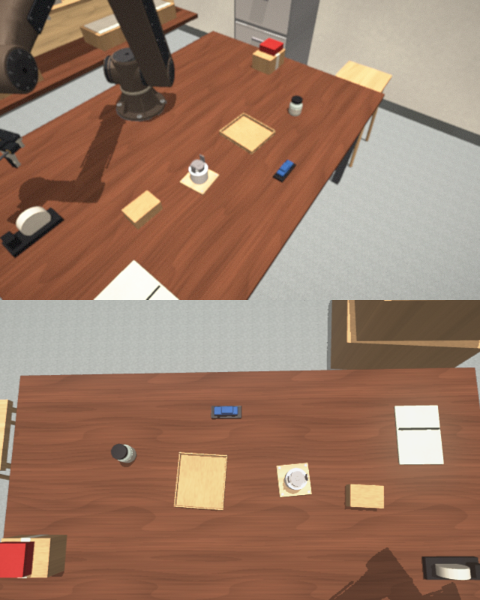

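The pictures show the pot near the middle of the bench, with the lid at about (0.545, -0.176). The tray is to its left at (0.543, 0.148), and nothing stands between them. I'll go above the pot for a close look.

{"method": "carry_out", "body": {"commands": [{"dp": [-0.047,0.034,-0.007],"rotation": [0,0,0]},{"dp": [-0.047,0.034,-0.007],"rotation": [0,0,0]},{"dp": [-0.047,0.034,-0.007],"rotation": [0,0,0]},{"dp": [-0.047,0.034,-0.007],"rotation": [0,0,0]},{"dp": [-0.047,0.034,-0.007],"rotation": [0,0,0]},{"dp": [-0.047,0.034,-0.007],"rotation": [0,0,0]},{"dp": [-0.047,0.034,-0.007],"rotation": [0,0,0]},{"dp": [-0.047,0.034,-0.007],"rotation": [0,0,0]}]}}

```text
t: 1.7
eef_pos: [0.4813, -0.2684, 0.2853]
ee_rot: [-3.141, 0.001, -2.834]
force: [0.3, 0.3, -0.2]
width: 0.0877
gripper_force: 0.0
```

{"method": "carry_out", "body": {"commands": [{"dp": [-0.045,0.035,-0.007],"rotation": [0,0,0]},{"dp": [-0.045,0.035,-0.007],"rotation": [0,0,0]},{"dp": [0,0,0],"rotation": [0,0,0]},{"dp": [0,0,0],"rotation": [0,0,0]}]}}

```text
t: 2.2
eef_pos: [0.5448, -0.176, 0.2985]
ee_rot: [3.142, -0.0, -2.833]
force: [-0.4, -0.3, -0.4]
width: 0.0878
gripper_force: 0.0
```

```bash
python3 - <<'E'
from h import *
np.set_printoptions(precision=4,suppress=True)
s=readout.get_state();print(s['t'],s['q'],s['eef_pos'],s['ee_rot'])
p,d,X,C,f,c=look('wrist')
for l in('pot','lid','lid_grip','tab_left'):
    for r in vision.trace(l,'wrist')[:2]:
        P=X[r['pixels']]; P=P[~np.isnan(P[:,0])]
        print(l,round(r['score'],2),np.round(r['position']),len(P),np.median(P,0),np.percentile(P,[2,98],axis=0))
# tab tops
for lo,hi in((.104,.13),(.088,.1),(.073,.079),(.066,.073)):
    m=((X[...,2]>lo)&(X[...,2]<hi)&(np.hypot(X[...,0]-.545,X[...,1]+.176)<.05)).astype(np.uint8)
    n,lab,st,ce=cv2.connectedComponentsWithStats(m)
    for i in range(1,n):
        if st[i,4]>15:
            P=X[lab==i]; print(lo,st[i],P.mean(0),cv2.minAreaRect((P[:,:2]*1000).astype(np.float32)))
# board
m=(X[...,2]>.006)&(X[...,2]<.014)&(np.hypot(X[...,0]-.545,X[...,1]+.176)<.09)
print(cv2.minAreaRect((X[m][:,:2]*1000).astype(np.float32)))
save('b',p)
E
```

```text
2.2 [ 0.0292  0.1527 -0.1067  0.     -1.3117 -1.2913] [ 0.5448 -0.176   0.2985] [ 3.1415 -0.0003 -2.8329]
pot 0.8 [157. 314.] 3943 [ 0.5245 -0.1841  0.0114] [[ 0.4902 -0.2286  0.009 ]
 [ 0.5966 -0.1207  0.0798]]
lid 0.91 [181. 322.] 1359 [ 0.5423 -0.1738  0.0931] [[ 0.5203 -0.2026  0.0765]
 [ 0.5659 -0.1458  0.1151]]
tab_left 0.58 [187. 336.] 143 [ 0.5417 -0.1463  0.0985] [[ 0.5302 -0.1477  0.0105]
 [ 0.5703 -0.1267  0.1158]]
0.104 [292 168   6  20  51] [ 0.5463 -0.2027  0.1136] ((546.7037353515625, -202.92068481445312), (21.503116607666016, 2.9701762199401855), 6.022943496704102)
0.104 [340 177   6  20  62] [ 0.5401 -0.1459  0.1127] ((540.4658203125, -145.25198364257812), (21.18907928466797, 3.06093168258667), 6.343491554260254)
0.088 [ 301  159   36   40 1162] [ 0.5434 -0.1742  0.0931] ((543.7882080078125, -174.2974853515625), (48.52813720703125, 43.61741638183594), 17.51342010498047)
0.088 [339 175   6  18  25] [ 0.5391 -0.1466  0.094 ] ((540.3283081054688, -146.5709991455078), (20.304487228393555, 1.803061842918396), 0.7255845069885254)
0.066 [292 149  54  53 807] [ 0.5374 -0.1767  0.071 ] ((543.8493041992188, -174.9653778076172), (67.07916259765625, 69.22352600097656), 85.13716125488281)
((544.093505859375, -173.9780731201172), (110.10527038574219, 110.04449462890625), 5.069798946380615)
```

View pics/b.png

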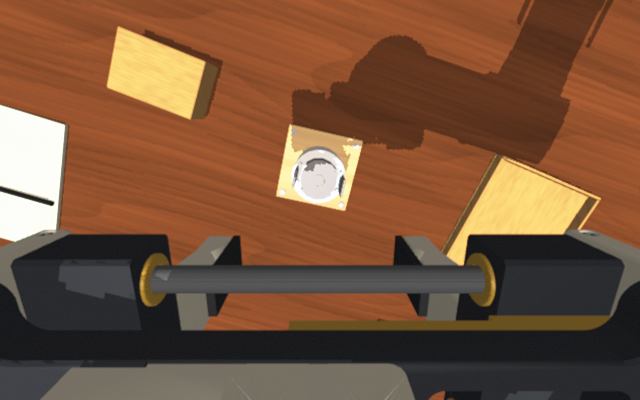

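The picture shows the lid at about (320,180), with its tabs at (295,178) and (343,187). The tab tops are at z≈0.114, as expected, and the lid yaw is about 0.105. I'll align with it, go down to 0.20 and look again.

{"method": "carry_out", "body": {"commands": [{"dp": [0,0,0.02],"rotation": [0,0,5.85]},{"dp": [0,0,0.025],"rotation": [0,0,5.85]},{"dp": [0.001,0.002,0.03],"rotation": [0,0,0]},{"dp": [0,0,0.0235],"rotation": [0,0,0]},{"dp": [0,0,0],"rotation": [0,0,0]},{"dp": [0,0,0],"rotation": [0,0,0]}]}}

```text
t: 3.2
eef_pos: [0.5442, -0.1748, 0.2013]
ee_rot: [-3.141, 0.001, -3.038]
force: [1.4, 0.5, 0.4]
width: 0.0873
gripper_force: 0.0
```

```bash
python3 - <<'E'
from h import *
np.set_printoptions(precision=4,suppress=True)
s=readout.get_state();print(s['t'],s['q'],s['eef_pos'],s['ee_rot'])
p,d,X,C,f,c=look('wrist')
T=pose()
for lo,hi in((.104,.13),(.088,.1)):
    m=((X[...,2]>lo)&(X[...,2]<hi)&(np.hypot(X[...,0]-.545,X[...,1]+.176)<.045)).astype(np.uint8)
    n,lab,st,ce=cv2.connectedComponentsWithStats(m)
    for i in range(1,n):
        if st[i,4]>15:
            P=X[lab==i]; b=cv2.minAreaRect((P[:,:2]*1000).astype(np.float32));print(lo,st[i],P.mean(0),b)
            print(' tool',T[:3,:3].T@(np.array([*b[0],P.mean(0)[2]*1000])/1000-T[:3,3]))
save('c',p)
E
```

```text
3.2 [ 0.0317  0.2088 -0.2618  0.0006 -1.099  -1.4996] [ 0.5442 -0.1748  0.2013] [-3.141   0.0012 -3.0384]
0.104 [282 192   5  28 113] [ 0.5459 -0.2024  0.1128] ((546.8721923828125, -202.8885040283203), (21.795000076293945, 3.1051900386810303), 5.7144598960876465)
 tool [ 0.0006 -0.0282  0.0888]
0.104 [349 192   5  28 119] [ 0.5401 -0.1458  0.1125] ((540.9113159179688, -145.17613220214844), (21.836807250976562, 3.156489372253418), 6.193552017211914)
 tool [0.0006 0.0298 0.089 ]
0.088 [ 294  173   49   54 2056] [ 0.5432 -0.174   0.0931] ((544.0787963867188, -173.85276794433594), (44.520572662353516, 49.04231643676758), 83.21820068359375)
 tool [0.0005 0.0009 0.1085]
0.088 [284 188   5  23  38] [ 0.5447 -0.2019  0.0941] ((545.9415283203125, -201.53358459472656), (20.397180557250977, 2.182396411895752), 12.593583106994629)
 tool [ 0.0015 -0.0268  0.1074]
0.088 [347 188   4  24  37] [ 0.5401 -0.1465  0.0946] ((540.9360961914062, -146.47557067871094), (21.453458786010742, 1.88399076461792), 0.950842022895813)
 tool [0.0008 0.0285 0.1069]
```

View pics/c.png

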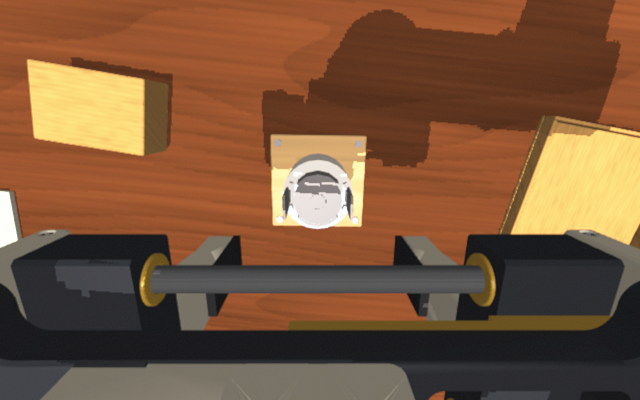

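The tabs are aligned at (284,206) and (351,206), with an offset under 1 mm. I'll descend until the TCP is at z=0.108, which puts the fingertips at 0.083.

{"method": "carry_out", "body": {"commands": [{"dp": [0.0006,0.0008,0.025],"rotation": [0,0,0]},{"dp": [0,0,0.025],"rotation": [0,0,0]},{"dp": [0,0,0.02],"rotation": [0,0,0]},{"dp": [0,0,0.015],"rotation": [0,0,0]},{"dp": [0,0,0.008],"rotation": [0,0,0]},{"dp": [0,0,0],"rotation": [0,0,0]},{"dp": [0,0,0],"rotation": [0,0,0]}]}}

```text
t: 4.12
eef_pos: [0.5436, -0.1736, 0.1079]
ee_rot: [-3.141, 0.001, -3.038]
force: [0.7, -0.3, 0.5]
width: 0.0875
gripper_force: 0.0
```

{"method": "carry_out", "body": {"commands": [{"dp": [0,0,0],"rotation": [0,0,0]},{"dp": [0,0,0],"rotation": [0,0,0]},{"dp": [0,0,0],"rotation": [0,0,0]},{"dp": [0,0,0],"rotation": [0,0,0]},{"dp": [0,0,0],"rotation": [0,0,0]},{"dp": [0,0,0],"rotation": [0,0,0]},{"dp": [0,0,0],"rotation": [0,0,0]},{"dp": [0,0,0],"rotation": [0,0,0]}], "grip": 0.046, "force": 16}}

```text
t: 5.12
eef_pos: [0.5432, -0.1736, 0.1076]
ee_rot: [-3.141, 0.0, -3.038]
force: [-1.7, 0.7, 4.9]
width: 0.0489
gripper_force: 16.0
```

```bash
python3 - <<'E'
from h import *
print(readout.get_state())
E
```

```text
{'t': 5.125, 'q': array([ 3.38394706e-02,  2.96333609e-01, -3.81319846e-01,  2.03873641e-04,
       -8.92749604e-01, -1.50100567e+00]), 'qd': array([ 5.24376659e-05, -1.19743691e-03,  6.82890289e-04,  7.01737092e-04,
        2.66333940e-04,  7.31832614e-04]), 'joint_efforts': array([-1.38824768e-01, -4.54858088e+01,  2.33040208e+01,  5.41798353e+00,
        5.29066790e-01,  1.79353323e-03]), 'eef_pos': array([ 0.54319845, -0.17358102,  0.10760614]), 'ee_rot': array([-3.14140679e+00,  3.81225217e-04, -3.03783464e+00]), 'force': array([-1.68037021,  0.74043525,  4.87412149]), 'moment': array([ 0.33571785,  0.61071008, -0.01115569]), 'gripper_force': 16.02789580821991, 'width': 0.04894763440759777}
```

{"method": "carry_out", "body": {"commands": [{"dp": [0,0,0],"rotation": [0,0,-3]},{"dp": [0,0,0],"rotation": [0,0,-4]},{"dp": [0,0,0],"rotation": [0,0,-4]},{"dp": [0,0,0],"rotation": [0,0,-4]},{"dp": [0,0,0],"rotation": [0,0,-4]},{"dp": [0,0,0],"rotation": [0,0,-4]},{"dp": [0,0,0],"rotation": [0,0,-2]},{"dp": [0,0,0],"rotation": [0,0,0]}]}}

```text
t: 6.12
eef_pos: [0.5436, -0.1736, 0.1076]
ee_rot: [-3.141, 0.001, -2.602]
force: [0.4, -0.2, 5.3]
width: 0.0487
gripper_force: 16.0
```

```bash
cat > s.py <<'E'
from h import *
s=readout.get_state()
print(round(s['t'],2),'yaw deg from start',round(np.degrees((s['ee_rot'][2]+3.038+np.pi)%(2*np.pi)-np.pi),2),'F',s['force'].round(2),'M',s['moment'].round(3),'tau6',round(s['joint_efforts'][5],3),'w',round(s['width'],4),s['gripper_force'].round(1),s['eef_pos'].round(4))
E
python3 s.py
```

```text
Traceback (most recent call last):
  File "s.py", line 3, in <module>
    print(round(s['t'],2),'yaw deg from start',round(np.degrees((s['ee_rot'][2]+3.038+np.pi)%(2*np.pi)-np.pi),2),'F',s['force'].round(2),'M',s['moment'].round(3),'tau6',round(s['joint_efforts'][5],3),'w',round(s['width'],4),s['gripper_force'].round(1),s['eef_pos'].round(4))
                                                                                                                                                                                                                                ^^^^^^^^^^^^^^^^^^^^^^^^
AttributeError: 'float' object has no attribute 'round'
```

```bash
sed -i "s/s\['gripper_force'\].round(1)/round(s['gripper_force'],1)/" s.py; python3 s.py
```

```text
6.12 yaw deg from start 24.98 F [ 0.37 -0.18  5.32] M [-0.01  -0.167  0.042] tau6 0.263 w 0.0487 16.0 [ 0.5436 -0.1736  0.1076]
```

{"method": "carry_out", "body": {"commands": [{"dp": [0,0,0],"rotation": [0,0,-2]},{"dp": [0,0,0],"rotation": [0,0,-2]},{"dp": [0,0,0],"rotation": [0,0,0]}]}}

```text
t: 6.5
eef_pos: [0.5436, -0.1736, 0.1076]
ee_rot: [-3.141, 0.001, -2.532]
force: [-0.2, -0.2, 5.0]
width: 0.049
gripper_force: 16.0
```

```bash
python3 s.py
```

```text
6.5 yaw deg from start 28.97 F [-0.19 -0.18  4.97] M [ 0.017 -0.017  0.021] tau6 0.224 w 0.049 16.0 [ 0.5436 -0.1736  0.1076]
```

{"method": "carry_out", "body": {"commands": [{"dp": [0,0,0],"rotation": [0,0,-1.5]},{"dp": [0,0,0],"rotation": [0,0,-1.5]},{"dp": [0,0,0],"rotation": [0,0,0]}]}}

```text
t: 6.88
eef_pos: [0.5435, -0.1736, 0.1076]
ee_rot: [-3.141, 0.001, -2.48]
force: [0.1, -0.3, 5.6]
width: 0.0489
gripper_force: 16.0
```

```bash
python3 s.py
```

```text
6.88 yaw deg from start 31.96 F [ 0.08 -0.28  5.58] M [-0.    -0.028 -0.015] tau6 0.186 w 0.0489 16.0 [ 0.5435 -0.1736  0.1076]
```

{"method": "carry_out", "body": {"commands": [{"dp": [0,0,0],"rotation": [0,0,-1.5]},{"dp": [0,0,0],"rotation": [0,0,-1.5]},{"dp": [0,0,0],"rotation": [0,0,0]}]}}

```text
t: 7.25
eef_pos: [0.5436, -0.1737, 0.1076]
ee_rot: [-3.141, 0.001, -2.428]
force: [0.1, -1.5, 6.3]
width: 0.0488
gripper_force: 16.0
```

```bash
python3 s.py
```

```text
7.25 yaw deg from start 34.96 F [ 0.07 -1.47  6.29] M [-0.092 -0.06  -0.024] tau6 0.185 w 0.0488 16.0 [ 0.5436 -0.1737  0.1076]
```

{"method": "carry_out", "body": {"commands": [{"dp": [0,0,-0.0003],"rotation": [0,0,-1.5]},{"dp": [0,0,0],"rotation": [0,0,-1.5]},{"dp": [0,0,0],"rotation": [0,0,0]}]}}

```text
t: 7.62
eef_pos: [0.5436, -0.1737, 0.1076]
ee_rot: [-3.141, 0.001, -2.374]
force: [3.2, -2.2, 2.8]
width: 0.0487
gripper_force: 16.0
```

```bash
python3 s.py
```

```text
7.62 yaw deg from start 38.02 F [ 3.24 -2.16  2.84] M [-0.681 -0.982 -0.029] tau6 0.248 w 0.0487 16.0 [ 0.5436 -0.1737  0.1076]
```

{"method": "carry_out", "body": {"commands": [{"dp": [0,0,0],"rotation": [0,0,-1]},{"dp": [0,0,0],"rotation": [0,0,0]}]}}

```text
t: 7.88
eef_pos: [0.5436, -0.1737, 0.1076]
ee_rot: [-3.141, 0.0, -2.357]
force: [3.5, -1.7, 2.6]
width: 0.0488
gripper_force: 16.0
```

```bash
python3 s.py
```

```text
7.88 yaw deg from start 39.02 F [ 3.53 -1.74  2.63] M [-0.993 -1.392 -0.105] tau6 0.208 w 0.0488 16.0 [ 0.5436 -0.1737  0.1076]
```

{"method": "carry_out", "body": {"commands": [{"dp": [0,0,0],"rotation": [0,0,0]},{"dp": [0,0,0],"rotation": [0,0,0]}]}}

```text
t: 8.12
eef_pos: [0.5436, -0.1736, 0.1077]
ee_rot: [-3.141, 0.001, -2.357]
force: [4.0, -2.5, 3.0]
width: 0.049
gripper_force: 16.0
```

```bash
python3 s.py
```

```text
8.12 yaw deg from start 39.0 F [ 3.98 -2.54  2.98] M [-1.193 -1.665 -0.07 ] tau6 0.064 w 0.049 16.0 [ 0.5436 -0.1736  0.1077]
```

{"method": "carry_out", "body": {"commands": [{"dp": [0,0,0],"rotation": [0,0,-1]},{"dp": [0,0,0],"rotation": [0,0,0]},{"dp": [0,0,0],"rotation": [0,0,0]}]}}

```text
t: 8.5
eef_pos: [0.5434, -0.1733, 0.1076]
ee_rot: [-3.141, 0.001, -2.34]
force: [4.7, 0.5, 4.0]
width: 0.049
gripper_force: 16.0
```

```bash
python3 s.py
```

```text
8.5 yaw deg from start 40.0 F [4.71 0.49 4.02] M [ 0.149 -1.647 -0.045] tau6 0.05 w 0.049 16.0 [ 0.5434 -0.1733  0.1076]
```

```bash
python3 - <<'E'
from h import *
np.set_printoptions(precision=4,suppress=True)
T=pose();p,d,X,C,f,c=look('wrist')
L=(X-T[:3,3])@T[:3,:3]
print(vision.trace('lid','wrist')[0]['position'])
m=((abs(L[...,2]+.006)<.012)&(np.hypot(L[...,0],L[...,1])<.035)).astype(np.uint8)
n,lab,st,ce=cv2.connectedComponentsWithStats(m)
for i in range(1,n):
    if st[i,4]>25: print(st[i],cv2.minAreaRect((L[lab==i][:,:2]*1000).astype(np.float32)),L[lab==i].mean(0))
for k in range(2): exec(open('s.py').read())
save('d',cv2.resize(p[100:360,180:460],None,fx=2.2,fy=2.2))
E
```

```text
[236.8, 317.2]
[251 231  30  34 509] ((2.65518856048584, -23.75678253173828), (9.562795639038086, 23.933494567871094), 61.002872467041016) [ 0.0059 -0.0255 -0.0077]
[355 231  28  34 498] ((2.1564998626708984, 24.276432037353516), (23.730680465698242, 8.913628578186035), 27.458627700805664) [ 0.0057  0.0259 -0.0076]
8.6 yaw deg from start 40.0 F [5.31 0.44 3.92] M [ 0.259 -1.722  0.004] tau6 0.041 w 0.0487 16.0 [ 0.5434 -0.1733  0.1076]
8.6 yaw deg from start 40.0 F [5.31 0.44 3.92] M [ 0.259 -1.722  0.004] tau6 0.041 w 0.0487 16.0 [ 0.5434 -0.1733  0.1076]
```

View pics/d.png

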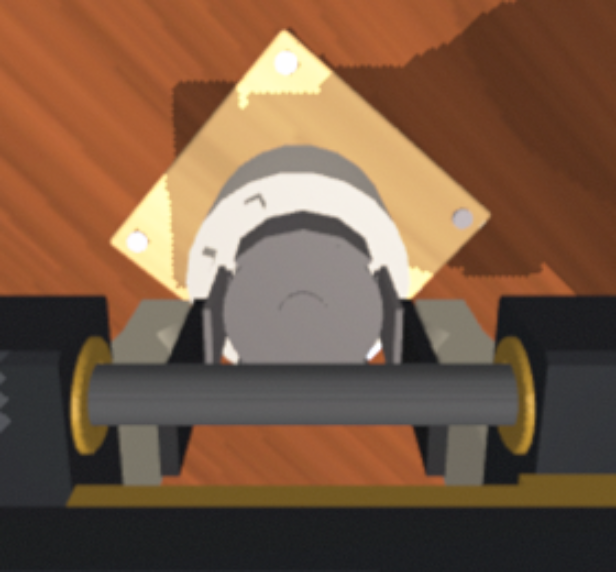

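{"method": "carry_out", "body": {"commands": [{"dp": [-0.0004,-0.0004,0],"rotation": [0,0,0]},{"dp": [0,0,0],"rotation": [0,0,0]}]}}

```text
t: 8.85
eef_pos: [0.5435, -0.1734, 0.1076]
ee_rot: [3.141, -0.0, -2.34]
force: [3.4, 0.2, 6.6]
width: 0.0492
gripper_force: 16.0
```

```bash
python3 s.py
```

```text
8.85 yaw deg from start 40.0 F [3.39 0.16 6.65] M [ 0.55  -1.097  0.003] tau6 0.039 w 0.0492 16.0 [ 0.5435 -0.1734  0.1076]
```

{"method": "carry_out", "body": {"commands": [{"dp": [-0.0002,-0.0002,-0.0005],"rotation": [0,0,-1]},{"dp": [0,0,0],"rotation": [0,0,0]},{"dp": [0,0,0],"rotation": [0,0,0]}]}}

```text
t: 9.22
eef_pos: [0.5435, -0.1734, 0.1077]
ee_rot: [3.141, -0.0, -2.323]
force: [2.2, 0.8, 2.8]
width: 0.0487
gripper_force: 16.0
```

```bash
python3 s.py
```

```text
9.22 yaw deg from start 40.98 F [2.17 0.83 2.76] M [ 0.592 -0.957 -0.013] tau6 0.058 w 0.0487 16.0 [ 0.5435 -0.1734  0.1077]
```

{"method": "carry_out", "body": {"commands": [{"dp": [0,0,-0.0002],"rotation": [0,0,-1.5]},{"dp": [0,0,0],"rotation": [0,0,-1.5]},{"dp": [0,0,0],"rotation": [0,0,0]},{"dp": [0,0,0],"rotation": [0,0,0]}]}}

```text
t: 9.72
eef_pos: [0.5434, -0.1734, 0.1077]
ee_rot: [3.141, -0.001, -2.27]
force: [1.2, 1.8, -0.8]
width: 0.0491
gripper_force: 16.0
```

```bash
python3 s.py
```

```text
9.72 yaw deg from start 43.98 F [ 1.18  1.77 -0.76] M [ 0.683 -0.648 -0.126] tau6 0.153 w 0.0491 16.0 [ 0.5434 -0.1734  0.1077]
```

{"method": "carry_out", "body": {"commands": [{"dp": [0,0,0],"rotation": [0,0,0]},{"dp": [0,0,0],"rotation": [0,0,0]}]}}

```text
t: 9.98
eef_pos: [0.5434, -0.1734, 0.1078]
ee_rot: [3.141, -0.001, -2.27]
force: [2.0, 2.4, -2.9]
width: 0.0487
gripper_force: 16.0
```

```bash
python3 s.py
```

```text
9.97 yaw deg from start 43.99 F [ 2.04  2.4  -2.93] M [ 0.78  -0.343 -0.197] tau6 0.14 w 0.0487 16.0 [ 0.5434 -0.1734  0.1078]
```

{"method": "carry_out", "body": {"commands": [{"dp": [0,0,0],"rotation": [0,0,-1]},{"dp": [0,0,0],"rotation": [0,0,0]},{"dp": [0,0,0],"rotation": [0,0,0]},{"dp": [0,0,0],"rotation": [0,0,0]}]}}

```text
t: 10.48
eef_pos: [0.5434, -0.1735, 0.1078]
ee_rot: [3.141, -0.001, -2.253]
force: [-1.5, 2.9, -3.5]
width: 0.049
gripper_force: 16.0
```

```bash
python3 s.py
```

```text
10.47 yaw deg from start 44.99 F [-1.51  2.86 -3.47] M [ 0.907  0.374 -0.185] tau6 0.181 w 0.049 16.0 [ 0.5434 -0.1735  0.1078]
```

Both Mz and tau6 have risen and held, so the stop is felt at about 43°. I'll ease off and check that the moment falls.

{"method": "carry_out", "body": {"commands": [{"dp": [0,0,0],"rotation": [0,0,2]},{"dp": [0,0,0],"rotation": [0,0,0]},{"dp": [0,0,0],"rotation": [0,0,0]}]}}

```text
t: 10.85
eef_pos: [0.5436, -0.1735, 0.108]
ee_rot: [3.141, -0.0, -2.287]
force: [-1.7, 2.0, -4.6]
width: 0.0483
gripper_force: 16.0
```

```bash
python3 s.py
```

```text
10.85 yaw deg from start 43.0 F [-1.74  2.03 -4.65] M [ 0.95   0.521 -0.121] tau6 0.077 w 0.0483 16.0 [ 0.5436 -0.1735  0.108 ]
```

{"method": "carry_out", "body": {"commands": [{"dp": [0,0,-0.0005],"rotation": [0,0,0]},{"dp": [0,0,-0.0005],"rotation": [0,0,0]},{"dp": [0,0,0],"rotation": [0,0,0]},{"dp": [0,0,0],"rotation": [0,0,0]}]}}

```text
t: 11.35
eef_pos: [0.5435, -0.1734, 0.109]
ee_rot: [3.141, -0.0, -2.288]
force: [-1.6, 2.4, -8.4]
width: 0.049
gripper_force: 16.0
```

```bash
python3 s.py
```

```text
11.35 yaw deg from start 43.0 F [-1.62  2.35 -8.45] M [ 1.04   0.713 -0.046] tau6 0.045 w 0.049 16.0 [ 0.5435 -0.1734  0.109 ]
```

```bash
cat > z.py <<'E'
from h import *
np.set_printoptions(precision=4,suppress=True)
exec(open('s.py').read())
T=pose();p,d,X,C,f,c=look('wrist')
L=(X-T[:3,3])@T[:3,:3]
def plane(a,n):
    P=X[a]; 
    if len(P)<10: print(n,len(P)); return
    P0=P.mean(0); A=np.c_[P[:,:2]-P0[:2],np.ones(len(P))]; k=np.linalg.lstsq(A,P[:,2],rcond=None)[0]
    print(n,len(P),P0,'z med',np.median(P[:,2]).round(4),'slope tool xy',T[:3,:2].T@np.r_[k[:2],0])
r=np.hypot(L[...,0],L[...,1]); z0=float(__import__('sys').argv[1])
plane((abs(X[...,2]-z0-.092)<.005)&(r<.021),'cap')
plane((abs(X[...,2]-.070)<.004)&(r<.034)&(r>.026),'shoulder')
plane((abs(X[...,2]-.010)<.004)&(r<.07)&(r>.038),'board')
m=((abs(X[...,2]-z0-.114)<.003)&(r<.035)&(abs(L[...,1])<.026)).astype(np.uint8)
n,lab,st,ce=cv2.connectedComponentsWithStats(m)
for i in range(1,n):
    if st[i,4]>15: print('tab?',st[i],L[lab==i].mean(0),X[lab==i].mean(0))
for k in ('lid',):
    r=vision.trace(k,'wrist')[:1]
    if r:
        a=r[0]['pixels']&np.isfinite(L[...,0]); print('lid seg',a.sum(),np.percentile(L[a],[3,50,97],axis=0))
import sys
if len(sys.argv)>2: save(sys.argv[2],cv2.resize(p[100:360,180:460],None,fx=2.2,fy=2.2))
E
python3 z.py 0
```

```text
11.35 yaw deg from start 43.0 F [-1.62  2.35 -8.45] M [ 1.04   0.713 -0.046] tau6 0.045 w 0.049 16.0 [ 0.5435 -0.1734  0.109 ]
cap 3179 [ 0.5425 -0.1746  0.0943] z med 0.0943 slope tool xy [-0.006  -0.0001]
shoulder 1551 [ 0.5311 -0.1861  0.0711] z med 0.0711 slope tool xy [-0.0013 -0.0014]
board 6135 [ 0.5282 -0.1925  0.0111] z med 0.011 slope tool xy [-0.002  -0.0009]
tab? [269 236  10  29 161] [ 0.0031 -0.0232 -0.0061] [ 0.559 -0.191  0.115]
tab? [357 236   9  29 139] [ 0.0029  0.0237 -0.006 ] [ 0.5238 -0.1601  0.115 ]
```

{"method": "carry_out", "body": {"commands": [{"dp": [0,0,0],"rotation": [0,0,0]},{"dp": [0,0,0],"rotation": [0,0,0]},{"dp": [0,0,0],"rotation": [0,0,0]},{"dp": [0,0,0],"rotation": [0,0,0]}]}}

```text
t: 11.95
eef_pos: [0.5436, -0.1735, 0.109]
ee_rot: [3.141, -0.0, -2.288]
force: [-2.9, 3.4, -8.9]
width: 0.0484
gripper_force: 15.9
```

```bash
python3 s.py
```

```text
11.95 yaw deg from start 42.99 F [-2.91  3.42 -8.86] M [ 1.314  1.292 -0.099] tau6 0.083 w 0.0484 15.9 [ 0.5436 -0.1735  0.109 ]
```

{"method": "carry_out", "body": {"commands": [{"dp": [0,0.0004,0.0004],"rotation": [0,0,0]},{"dp": [0,0,0.0004],"rotation": [0,0,0]},{"dp": [0,0,0],"rotation": [0,0,0]},{"dp": [0,0,0],"rotation": [0,0,0]}]}}

```text
t: 12.45
eef_pos: [0.5437, -0.1734, 0.1088]
ee_rot: [-3.141, 0.0, -2.287]
force: [-4.7, 2.5, -2.8]
width: 0.0486
gripper_force: 16.0
```

```bash
python3 s.py
```

```text
12.45 yaw deg from start 43.01 F [-4.71  2.47 -2.8 ] M [ 1.235  1.815 -0.09 ] tau6 0.089 w 0.0486 16.0 [ 0.5437 -0.1734  0.1088]
```

{"method": "carry_out", "body": {"commands": [{"dp": [0,0,0],"rotation": [0,0,1]},{"dp": [0,0,0],"rotation": [0,0,0.5]},{"dp": [0,0,0],"rotation": [0,0,0]},{"dp": [0,0,0],"rotation": [0,0,0]},{"dp": [0,0,0],"rotation": [0,0,0]}]}}

```text
t: 13.08
eef_pos: [0.544, -0.1734, 0.1087]
ee_rot: [-3.141, 0.0, -2.313]
force: [-2.7, 1.3, 1.1]
width: 0.0491
gripper_force: 16.0
```

```bash
python3 s.py
```

```text
13.07 yaw deg from start 41.51 F [-2.66  1.28  1.13] M [ 0.522  1.429 -0.088] tau6 0.043 w 0.0491 16.0 [ 0.544  -0.1734  0.1087]
```

{"method": "carry_out", "body": {"commands": [{"dp": [0,0,-0.0005],"rotation": [0,0,0]},{"dp": [0,0,-0.0005],"rotation": [0,0,0]},{"dp": [0,0,-0.0005],"rotation": [0,0,0]},{"dp": [0,0,0],"rotation": [0,0,0]},{"dp": [0,0,0],"rotation": [0,0,0]}]}}

```text
t: 13.7
eef_pos: [0.5438, -0.1733, 0.1098]
ee_rot: [-3.141, 0.0, -2.314]
force: [0.3, -1.1, -7.4]
width: 0.0482
gripper_force: 15.9
```

```bash
python3 s.py
```

```text
13.7 yaw deg from start 41.5 F [ 0.32 -1.1  -7.39] M [-0.388 -0.043 -0.06 ] tau6 0.047 w 0.0482 15.9 [ 0.5438 -0.1733  0.1098]
```

{"method": "carry_out", "body": {"commands": [{"dp": [0,0,-0.0004],"rotation": [0,0,0]},{"dp": [0,0,-0.0004],"rotation": [0,0,0]},{"dp": [0,0,0],"rotation": [0,0,0]},{"dp": [0,0,0],"rotation": [0,0,0]}]}}

```text
t: 14.2
eef_pos: [0.5437, -0.1733, 0.1108]
ee_rot: [-3.141, 0.0, -2.314]
force: [-0.1, -1.7, -5.3]
width: 0.0486
gripper_force: 16.0
```

```bash
python3 z.py 0.002 e
```

```text
14.2 yaw deg from start 41.5 F [-0.1  -1.68 -5.31] M [-0.31   0.063 -0.021] tau6 0.04 w 0.0486 16.0 [ 0.5437 -0.1733  0.1108]
cap 3184 [ 0.5427 -0.1744  0.0963] z med 0.0962 slope tool xy [-0.0012 -0.0018]
shoulder 1517 [ 0.5307 -0.1859  0.0711] z med 0.0711 slope tool xy [-0.0002 -0.0015]
board 6067 [ 0.5277 -0.1921  0.0111] z med 0.011 slope tool xy [-0.0016 -0.0002]
tab? [270 236   9  29 159] [ 0.0033 -0.0231 -0.0062] [ 0.5586 -0.1913  0.117 ]
tab? [357 236   9  29 141] [ 0.0031  0.0237 -0.0062] [ 0.5242 -0.1595  0.117 ]
```

The lid has risen 3.1 mm, past the 2 mm where the claws would hold it, and the force is falling. It's free, so I'll lift straight up.

{"method": "carry_out", "body": {"commands": [{"dp": [0,0,-0.002],"rotation": [0,0,0]},{"dp": [0,0,-0.003],"rotation": [0,0,0]},{"dp": [0,0,-0.004],"rotation": [0,0,0]},{"dp": [0,0,-0.005],"rotation": [0,0,0]},{"dp": [0,0,-0.005],"rotation": [0,0,0]}]}}

```text
t: 14.92
eef_pos: [0.544, -0.1733, 0.1306]
ee_rot: [-3.141, 0.001, -2.314]
force: [1.3, -0.3, -0.8]
width: 0.0485
gripper_force: 16.0
```

```bash
python3 s.py
```

```text
14.93 yaw deg from start 41.51 F [ 1.27 -0.27 -0.8 ] M [-0.    -0.003 -0.033] tau6 0.0 w 0.0485 16.0 [ 0.544  -0.1733  0.1306]
```

{"method": "carry_out", "body": {"commands": [{"dp": [0,0,-0.006],"rotation": [0,0,0]},{"dp": [0,0,-0.008],"rotation": [0,0,0]},{"dp": [0,0,-0.012],"rotation": [0,0,0]},{"dp": [0,0,-0.015],"rotation": [0,0,0]},{"dp": [0,0,-0.012],"rotation": [0,0,0]},{"dp": [0,0,0],"rotation": [0,0,0]}]}}

```text
t: 15.68
eef_pos: [0.5444, -0.1733, 0.1841]
ee_rot: [-3.14, 0.002, -2.314]
force: [-0.1, -1.3, 0.3]
width: 0.0489
gripper_force: 16.0
```

```bash
python3 z.py 0.0745; python3 - <<'E'
from h import *
np.set_printoptions(precision=4,suppress=True)
p,d,X,C,f,c=look('top')
r=vision.trace('tray','top')
for r in r[:2]:
    P=X[r['pixels']];P=P[np.isfinite(P[:,0])]; P=P[P[:,2]<.035]
    if len(P)>1000: print(r['score'],cv2.minAreaRect((P[:,:2]*1000).astype(np.float32)),np.median(P,0))
E
```

```text
15.68 yaw deg from start 41.51 F [-0.14 -1.31  0.27] M [ 0.03   0.074 -0.056] tau6 -0.001 w 0.0489 16.0 [ 0.5444 -0.1733  0.1841]
cap 3168 [ 0.5433 -0.1744  0.1696] z med 0.1695 slope tool xy [-0.004  -0.0038]
shoulder 1000 [ 0.5341 -0.1836  0.071 ] z med 0.071 slope tool xy [-0.002  -0.0011]
board 4016 [ 0.5294 -0.1904  0.011 ] z med 0.011 slope tool xy [-0.0008 -0.0005]
tab? [270 236   9  29 119] [ 0.003  -0.023  -0.0053] [ 0.5593 -0.1911  0.1894]
tab? [357 236   9  29 113] [ 0.0034  0.0236 -0.0056] [ 0.5247 -0.1598  0.1896]
lid seg 4946 [[-0.0151 -0.0225 -0.0068]
 [ 0.0042  0.0006  0.0146]
 [ 0.0226  0.0231  0.0302]]
```

The lid is off and held level. Its underside is 37.5 mm below the TCP. Next, over to the tray centre at (0.544, 0.148).

{"method": "carry_out", "body": {"commands": [{"dp": [-0.015,0.014,0],"rotation": [0,0,0]},{"dp": [-0.03,0.028,0],"rotation": [0,0,0]},{"dp": [-0.038,0.035,0],"rotation": [0,0,0]},{"dp": [-0.038,0.035,0],"rotation": [0,0,0]},{"dp": [-0.038,0.035,0],"rotation": [0,0,0]},{"dp": [-0.038,0.035,0],"rotation": [0,0,0]},{"dp": [-0.026,0.023,0],"rotation": [0,0,0]},{"dp": [-0.013,0.012,0],"rotation": [0,0,0]}]}}

```text
t: 16.88
eef_pos: [0.5431, 0.149, 0.1821]
ee_rot: [3.141, -0.001, -2.312]
force: [0.0, -0.2, -0.4]
width: 0.0487
gripper_force: 16.0
```

```bash
python3 s.py; python3 - <<'E'
from h import *
np.set_printoptions(precision=4,suppress=True)
p,d,X,C,f,c=look('wrist')
m=(X[...,2]>.0)&(X[...,2]<.012)&(abs(X[...,0]-.544)<.085)&(abs(X[...,1]-.148)<.075)
print('floor',m.sum(),np.median(X[m],0))
for n in('scene','top'):
    p,d,X,C,f,c=look(n)
    m=(X[...,2]>.016)&(X[...,2]<.028)&(abs(X[...,0]-.544)<.12)&(abs(X[...,1]-.148)<.11)
    print(n,m.sum(),cv2.minAreaRect((X[m][:,:2]*1000).astype(np.float32)))
save('f',p)
E
```

```text
16.88 yaw deg from start 41.59 F [ 0.01 -0.2  -0.38] M [-0.039  0.007 -0.001] tau6 0.137 w 0.0487 16.0 [0.5431 0.149  0.1821]
floor 15205 [0.5207 0.1276 0.0051]
scene 256 ((544.4241943359375, 146.6363067626953), (175.10592651367188, 192.3045654296875), 85.83258056640625)
top 246 ((544.0166625976562, 145.69265747070312), (166.61898803710938, 190.04515075683594), 85.54120635986328)
```

View pics/f.png

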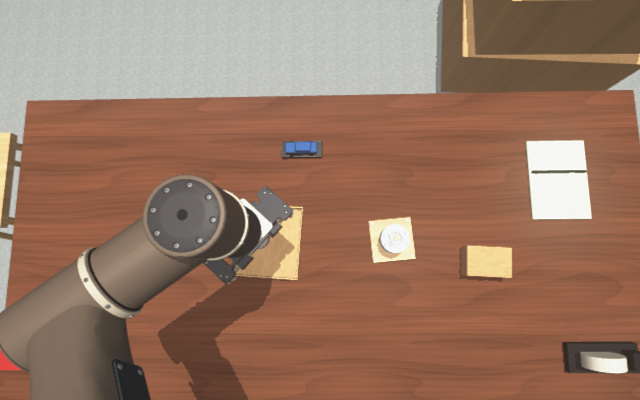

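The gripper is over the tray (image about 270,240), and the open pot is at (392,240). TCP is within 2 mm of the tray centre, so I'll descend.

{"method": "carry_out", "body": {"commands": [{"dp": [0,-0.002,0.015],"rotation": [0,0,0]},{"dp": [0,0,0.03],"rotation": [0,0,0]},{"dp": [0,0,0.03],"rotation": [0,0,0]},{"dp": [0,0,0.025],"rotation": [0,0,0]},{"dp": [0,0,0.018],"rotation": [0,0,0]},{"dp": [0,0,0.01],"rotation": [0,0,0]},{"dp": [0,0,0.004],"rotation": [0,0,0]},{"dp": [0,0,0],"rotation": [0,0,0]}]}}

```text
t: 18.02
eef_pos: [0.5451, 0.1458, 0.0508]
ee_rot: [-3.141, 0.0, -2.314]
force: [-0.9, 0.7, -1.4]
width: 0.0486
gripper_force: 16.0
```

```bash
python3 s.py
```

```text
18.02 yaw deg from start 41.48 F [-0.9   0.69 -1.43] M [ 0.023  0.038 -0.004] tau6 0.003 w 0.0486 16.0 [0.5451 0.1458 0.0508]
```

{"method": "carry_out", "body": {"commands": [{"dp": [0,0,0.002],"rotation": [0,0,0]},{"dp": [0,0,0.002],"rotation": [0,0,0]},{"dp": [0,0,0.0015],"rotation": [0,0,0]},{"dp": [0,0,0],"rotation": [0,0,0]},{"dp": [0,0,0],"rotation": [0,0,0]}]}}

```text
t: 18.65
eef_pos: [0.5449, 0.1461, 0.0452]
ee_rot: [-3.142, 0.0, -2.314]
force: [0.2, -0.0, 0.1]
width: 0.0484
gripper_force: 16.0
```

```bash
python3 s.py
```

```text
18.65 yaw deg from start 41.51 F [ 0.2  -0.05  0.05] M [ 0.034 -0.064 -0.034] tau6 0.0 w 0.0484 16.0 [0.5449 0.1461 0.0452]
```

{"method": "carry_out", "body": {"commands": [{"dp": [0,0,0.001],"rotation": [0,0,0]},{"dp": [0,0,0.001],"rotation": [0,0,0]},{"dp": [0,0,0.001],"rotation": [0,0,0]},{"dp": [0,0,0.0005],"rotation": [0,0,0]},{"dp": [0,0,0],"rotation": [0,0,0]},{"dp": [0,0,0],"rotation": [0,0,0]}]}}

```text
t: 19.4
eef_pos: [0.5449, 0.146, 0.0417]
ee_rot: [3.142, -0.0, -2.314]
force: [-0.9, -0.6, -0.1]
width: 0.0489
gripper_force: 16.0
```

```bash
python3 s.py
```

```text
19.4 yaw deg from start 41.5 F [-0.88 -0.57 -0.14] M [-0.049  0.138  0.04 ] tau6 -0.003 w 0.0489 16.0 [0.5449 0.146  0.0417]
```

No contact yet, so I'll continue in half-millimetre rows.

{"method": "carry_out", "body": {"commands": [{"dp": [0,0,0.0004],"rotation": [0,0,0]},{"dp": [0,0,0.0004],"rotation": [0,0,0]},{"dp": [0,0,0],"rotation": [0,0,0]},{"dp": [0,0,0],"rotation": [0,0,0]}]}}

```text
t: 19.9
eef_pos: [0.545, 0.146, 0.0416]
ee_rot: [-3.141, 0.0, -2.313]
force: [-2.4, -0.8, 7.9]
width: 0.0487
gripper_force: 16.0
```

```bash
python3 z.py -0.066
```

```text
19.9 yaw deg from start 41.52 F [-2.41 -0.84  7.94] M [-0.094  1.189  0.02 ] tau6 0.002 w 0.0487 16.0 [0.545  0.146  0.0416]
cap 3182 [0.5439 0.1449 0.0272] z med 0.0272 slope tool xy [-0.0028  0.0011]
shoulder 223 [0.5384 0.14   0.0707] z med 0.0709 slope tool xy [-0.0668 -0.0039]
board 1099 [0.5313 0.1284 0.0063] z med 0.0062 slope tool xy [0.0003 0.0001]
tab? [269 237   9  28 164] [ 0.0034 -0.0233 -0.0069] [0.5599 0.1277 0.0485]
tab? [358 237   8  28 158] [ 0.0032  0.0238 -0.007 ] [0.5253 0.1598 0.0486]
lid seg 5108 [[-0.0152 -0.0226 -0.0071]
 [ 0.0044  0.0006  0.0144]
 [ 0.0229  0.0234  0.0341]]
```

The lid is on the tray floor. I'll ease the pressure and open gently.

{"method": "carry_out", "body": {"commands": [{"dp": [0,0,-0.0006],"rotation": [0,0,0]},{"dp": [0,0,0],"rotation": [0,0,0]}]}}

```text
t: 20.25
eef_pos: [0.545, 0.1461, 0.0416]
ee_rot: [-3.141, 0.0, -2.314]
force: [-1.6, 0.9, 3.0]
width: 0.0489
gripper_force: 16.0
```

{"method": "carry_out", "body": {"commands": [{"dp": [0,0,0],"rotation": [0,0,0]},{"dp": [0,0,0],"rotation": [0,0,0]},{"dp": [0,0,0],"rotation": [0,0,0]},{"dp": [0,0,0],"rotation": [0,0,0]},{"dp": [0,0,0],"rotation": [0,0,0]},{"dp": [0,0,0],"rotation": [0,0,0]}], "grip": 0.08}}

```text
t: 21.0
eef_pos: [0.5449, 0.146, 0.0414]
ee_rot: [3.142, -0.0, -2.314]
force: [-0.6, 0.6, -0.8]
width: 0.0801
gripper_force: 0.0
```

{"method": "carry_out", "body": {"commands": [{"dp": [0,0,-0.005],"rotation": [0,0,0]},{"dp": [0,0,-0.01],"rotation": [0,0,0]},{"dp": [0,0,-0.02],"rotation": [0,0,0]},{"dp": [0,0,-0.03],"rotation": [0,0,0]},{"dp": [0,0,-0.04],"rotation": [0,0,0]},{"dp": [0,0,-0.04],"rotation": [0,0,0]},{"dp": [0,0,-0.02],"rotation": [0,0,0]},{"dp": [0,0,0],"rotation": [0,0,0]}]}}

```text
t: 22.0
eef_pos: [0.5458, 0.1465, 0.2091]
ee_rot: [-3.14, 0.004, -2.314]
force: [-0.2, -0.8, -1.0]
width: 0.0798
gripper_force: 0.0
```

```bash
python3 z.py -0.066; python3 - <<'E'
from h import *
p=look('wrist')[0]; save('g',p)
E
```

```text
22.0 yaw deg from start 41.51 F [-0.23 -0.81 -1.  ] M [ 0.006  0.047 -0.03 ] tau6 -0.0 w 0.0798 0.0 [0.5458 0.1465 0.2091]
cap 1008 [0.5463 0.1467 0.0272] z med 0.0272 slope tool xy [ 0.0026 -0.0005]
shoulder 0
board 639 [0.5459 0.1441 0.0064] z med 0.0063 slope tool xy [0.0002 0.0001]
lid seg 1685 [[-0.0203 -0.0272  0.1606]
 [ 0.0017  0.0009  0.182 ]
 [ 0.0235  0.0295  0.2041]]
```

View pics/g.png

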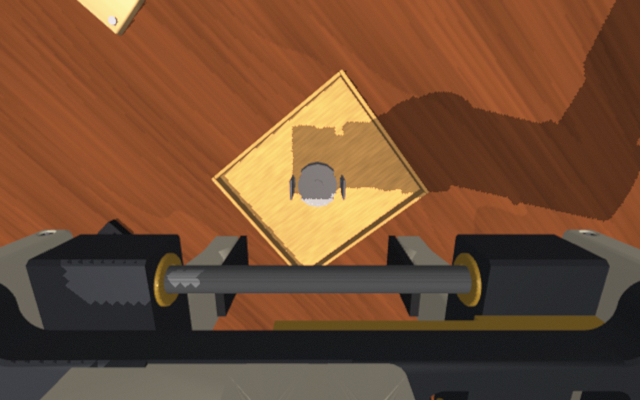

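The lid stands upright in the middle of the tray (318,185), level and with both tabs sprung out. The gripper is well clear.

```bash
python3 -c "
from station import arm
print(arm.job_done())"
```

```text
the job is handed in; nothing more can be done
None
```

The pot is open and its lid stands right way up near the centre of the tray, released and untouched. I took the stop as felt at about 43° and eased off, the lift needed up to about 9 N at first, and the job was handed in at about 22 s.

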